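# Close the goldsmith's mould press with its folding crank

## Robot

A 6-joint arm with a two-finger parallel gripper is mounted at the origin on the work surface. World frame = base frame: x ahead of the robot, y to its left, z up, the work surface at z = 0. Lengths are in m, angles in rad, forces in N, time in s.
With the tool pointing down it reaches from about 0.325 to 0.85 m from the base axis. Payload 4.4 kg.
Tool frame: the origin (TCP) lies at the very end of the fingers, on their centre line; the grasp point (between the pads) lies 19 mm behind it; z points along the fingers, y is the line along which they close (so a half turn about z gives the same grasp; the last joint's range is limited). The gripper opens to 94 mm and grips with 3 to 60 N. Pads are 16 mm wide; open, the fingers measure 119 mm over their backs; the gripper's body (75 mm by 177 mm) begins 78 mm behind the grasp point.
Start: joints at [-1.349, 0.207, 1.542, -0, 1.393, -0.15], TCP at [0.209, -0.536, 0.205] pointing down, gripper open.
Joint ranges: [-2.73, 2.73], [-0.86, 2.22], [0.23, 2.46], [-1.11, 4.25], [0.08, 2.63], [-2.82, 2.82]. Speed limits (rad/s): [2.79, 2.79, 3.14, 3.14, 3.14, 3.14].

## Interface

Orientations are given as a 3x3 rotation matrix whose columns are the frame's x, y, z axes.
In Python, from station import manip gives the robot as it stands.
- The arm moves only by the tool play_rows, never from a script. Its argument "motion" is a list of rows, each a list of 7 numbers: the shift along the tool's x, y, z in m, then the turn, a rotation vector about the tool's x, y, z in degrees, then the closure, from -1 (fully open) to 1 (shut). A call has 1 to 12 rows; each row is the pose to reach, as a shift and turn from the pose commanded when the call began, along the tool's axes at that moment; what a row does not reach only later rows make up. A row lasts 1/8 s, in which the tool goes at most 62.5 mm and 10.7 degrees, less where a joint would pass 70% of its speed; a pose out of reach is approached as far as the arm can. A call with a gripper value outside its range is refused whole. The fingers move at their own pace and stop on an object; "grip_force" is the grip in N (left out, the last holds). Time passes only in rows, so rows that repeat a pose let the fingers close. It gives the time, the measured TCP pose, the force, the opening and the grip force at its end, in the units of the state.
- manip.state(): the state, without advancing time (a new reading comes with each control period).
- manip.capture(name): name is "side" or "top"; returns a dict with "img" (384x512x3 uint8, red, green, blue), "fx", "fy", "cx", "cy" (pixels), "k1" (the pictures are not rectified: a ray, as slopes to the right and down, at radius r is drawn at 1 + k1 r^2 times it, then the intrinsics apply), "R" (3x3) and "t" (3): a world point X has camera coordinates R X + t. Camera axes: x right, y down, z forward; pixel columns grow to the right and rows downward; lengths in m; the calibration is good to about 2 mm. A picture is of the moment at which its call begins. There is no depth.
- manip.hand_in(): hands the job in; it is judged then, once.
Trained networks look in a picture, given as the dict that the camera call returned (one of the last four; its "shot" number tells which), for a name from the list of things; names that differ only in an ending like _2 or _b are one class to them, and where a whole thing is asked for, a point or a joint stands for the part that bears it (a point fixed in the world has none). Each returns a list of dicts, best first, with "p" (0 to 1); they miss things now and then, are a little off and sometimes report something else, mostly with a low value. They report only what shows in the picture. A call takes as long as a camera call. They do not tell look-alikes from the thing itself.
- manip.find_in(name, picture): "box" ([centre column, centre row, width, height] in pixels, round what is visible of it).
- manip.trace(name, picture): "region" (384x512 bool, what is visible of it) and "box" ([centre column, centre row, width, height] in pixels, round what is visible of it).
The state is a dict: "t": time; "joints": joint angles; "qd": joint speeds; "joint_torque": joint torques, N m; "tool_pos": TCP position; "eef_rot": TCP orientation; "contact_force": force on the tool from outside, world axes, zero at the start; "torque": the same for the moment, N m; "grip_width": opening from 0.0 (shut) to 1.0 (fully open); "grip_force": force on a finger pad.
Only numpy, scipy, OpenCV 4.12 (cv2) and the standard library are available. Lean on these libraries where they do the work, as an engineer would, in place of code of your own. Each camera call takes 0.05 s, during which the arm holds its last target. There are 200 camera calls.

## Task

Close the small bench press on the mould lying in it: swing the folded crank handle up first, then crank clockwise until the platen bears firmly on the mould, stopping as soon as the crank has become clearly stiff so that the mould is not overloaded. Then fold the handle flat again, leaving the press tight on the mould and everything else on the bench where it was.

Things in the scene. Friction and masses are not known exactly. Their poses are not given: they have to be found in the camera images.
- press: Small bench press, fixed: grey base 150 x 200 mm, 40 mm high, two 20 mm steel columns 150 mm apart along its y, grey crosshead 54 x 185 mm whose top is 158 mm above the bench. Origin at the centre of its underside, z up. Clockwise cranking (from above) lowers the platen 25 mm a turn; from the start it takes a quarter of a turn to a full turn to meet the mould.
- screw_axis (a point): Point on the upright screw axis, about which the crank turns, 190 mm above the bench, level with the top of the crank's hub (20 mm across). A threaded screw 12 mm thick rises out of the hub; its top is 211 to 221 mm above the bench at the start and sinks as the press closes.
- crank_arm (a point): Mid-length of the crank arm, on its top face, 185 mm above the bench; x outwards along the arm. Steel bar 10 mm wide, free space beside it. The screw drags steadily: about 5.5 N pushed sideways at the handle turns it while running free, and it stays put when let go, loaded or not. It can start pointing many ways.
- handle_hinge (a point): Folding hinge of the handle, at the crank's end, 90 mm from the screw axis, 196 mm above the bench; x outwards along the crank, z up, the hinge pin along y (tangential). A boss 26 mm across lies 11 mm under it.
- ball (a point): Centre of the ball, 20 mm across, at the handle's free end, 62 mm from the hinge pin; between them a round black grip 15 mm thick, turning freely on its own length with the ball. Folded, the handle lies over the arm pointing in to the screw: ball 28 mm from the screw axis, 196 mm above the bench, 11 mm over the arm's top. Swung out it stands upright over the hinge: ball 258 mm above the bench.
- fold (a joint): Angle of the folding handle, rad: 0 = folded flat along the arm, 1.57 = standing upright, stops at 1.75 (leaning a little outwards). A friction hinge (about 1.6 N at the ball) that stays where it is left.
- platen: Moving steel plate of the press, 100 x 110 x 12 mm, hung on stiff disc springs; origin at its underside's centre. Once it meets the mould the push at the handle rises above its free-running value: by 1.8 N at 40 N of press load, 3.5 N at 80 N, 5.8 N at 130 N. Firmly closed is about 80 N; above 160 N the mould is overloaded. From first touch to firm is about 0.4 rad of crank.
- mould: Closed two-part aluminium mould frame, 76 x 56 mm, lying loose on a steel packing plate under the platen; roughly 30 to 38 mm thick (not gauged). The packing's height differs from job to job. Origin at the centre of its underside.
- mallet: Bystander: wooden mallet lying on the bench, head 48 mm across and 85 mm long at its origin, handle 220 mm long to its -x.
- dapping_block: Bystander: steel cube 50 mm with shallow round hollows; origin at its underside.
- solder_dish: Bystander: small white bowl 70 mm across, 30 mm high; origin at its underside.
Not all that is in view belongs to the job. Leave any purple look-alike of the mould alone.

How it is judged:
On the way, in this order (a step that is already met when the one before it is completed fails the run):
1. the handle is swung out (over 1.3 rad) before the crank is turned (its hinge within 35 mm of where it started) (value of joint fold above 1.3 rad and distance of handle_hinge from where it was at the start of the episode below 0.035 m), for 0.1 s.
2. with the handle out, the platen bears on the mould with 40 to 130 N (value of joint fold above 1.1 rad and contact force between platen and mould between 40 and 130 N), for 0.2 s.
At the end, for the whole second after the job is handed in: The handle is folded flat (within 0.15 rad), the platen bears on the mould with 40 to 130 N, the mould lies within 10 mm of where it was and at rest, and the robot is clear (value of joint fold below 0.15 rad and contact force between platen and mould between 40 and 130 N and distance of mould from where it was at the start of the episode below 0.01 m and linear speed of mould below 0.01 m/s); the robot touches nothing.
It fails at once if the mould is overloaded (over 160 N) (contact force between platen and mould above 160 N).
It fails at once if a bystander is moved more than 30 mm (distance of any of mallet, dapping_block, solder_dish from where it was at the start of the episode above 0.03 m).
It also fails if it takes over 72 s, if anything falls off the work surface, if the arm or the gripper's body presses on something with over 40 N, if the wrist force passes 120 N, or if a joint passes its speed limit or range.

## Working session

There is one attempt and no reset: what is moved stays moved. The work goes in short steps, Python scripts to look and compute and a tool call to move; the robot and the scene stay as the last step left them, time stands still between calls to the robot, and variables do not carry over. Pictures are saved under pics/ and viewed, at most 10 in all, crops included, and the job is handed in when it is done.

Besides the shell and the picture viewer there is one more tool, called after "Emit:" by a JSON object that holds its "api" and its "payload". play_rows: Moves the arm, as the interface text tells. Its arguments: {"type":"object","properties":{"motion":{"type":"array"},"grip_force":{"type":"number"}},"required":["motion"]}

```bash
ls; mkdir -p pics
cat > h.py <<'E'
import numpy as np, cv2
from station import manip
def ray(c,u,v):
    K=np.array([[c['fx'],0,c['cx']],[0,c['fy'],c['cy']],[0,0,1]],float)
    p=cv2.undistortPoints(np.array([[[u,v]]],float),K,np.array([c['k1'],0,0,0,0.]))[0,0]
    R=np.array(c['R']);return -R.T@np.array(c['t']), R.T@np.array([p[0],p[1],1])
def atz(c,u,v,z):
    o,d=ray(c,u,v);return o+d*(z-o[2])/d[2]
def proj(c,X):
    R=np.array(c['R']);q=R@np.array(X)+np.array(c['t']);x,y=q[:2]/q[2];s=1+c['k1']*(x*x+y*y)
    return c['fx']*x*s+c['cx'],c['fy']*y*s+c['cy']
def tri(c1,p1,c2,p2):
    o1,d1=ray(c1,*p1);o2,d2=ray(c2,*p2)
    a=np.linalg.lstsq(np.stack([d1,-d2],1),o2-o1,rcond=None)[0]
    return (o1+d1*a[0]+o2+d2*a[1])/2, np.linalg.norm(o1+d1*a[0]-o2-d2*a[1])
E
python3 - <<'E'
from h import *
im=[]
Z=dict(press=.158,screw_axis=.19,crank_arm=.185,handle_hinge=.196,ball=.196,mould=.1,mallet=.024,dapping_block=.05,solder_dish=.03)
for n in('top','side'):
    c=manip.capture(n);cv2.imwrite(f'pics/{n}0.png',c['img'][...,::-1]);print(n,c['fx'],c['k1'],-np.array(c['R']).T@c['t'])
    for k,z in Z.items():
        for r in manip.find_in(k,c)[:2]: print(k,round(r['p'],2),np.round(r['box']),np.round(atz(c,*r['box'][:2],z),3))
print(manip.state())
E
```

```text
pics
top 383.4508437884185 -0.09136806024955554 [0.43791933 0.02857514 1.33788991]
press 0.86 [278. 199.  62.  61.] [ 0.552 -0.035  0.158]
press 0.47 [166. 170.  47.  64.] [0.64  0.317 0.158]
screw_axis 0.56 [278. 198.  69.  61.] [ 0.552 -0.033  0.19 ]
crank_arm 0.73 [283. 189.  32.  45.] [ 0.581 -0.049  0.185]
crank_arm 0.6 [352. 166.  17.  17.] [ 0.654 -0.261  0.185]
handle_hinge 0.77 [283. 188.  30.  43.] [ 0.583 -0.047  0.196]
ball 0.68 [289. 183.  15.  14.] [ 0.598 -0.066  0.196]
mould 0.72 [219. 165.  21.  18.] [0.667 0.154 0.1  ]
mould 0.67 [280. 256.  18.  24.] [ 0.376 -0.045  0.1  ]
mallet 0.75 [166. 171.  50.  64.] [0.66  0.35  0.024]
dapping_block 0.8 [360. 235.  18.  18.] [ 0.442 -0.316  0.05 ]
solder_dish 0.63 [352. 167.  20.  17.] [ 0.677 -0.298  0.03 ]
side 461.50312064875465 -0.05808699040600268 [0.47011673 1.0808946  0.74902116]
screw_axis 0.57 [263. 193.  69.  90.] [0.547 0.157 0.19 ]
crank_arm 0.9 [257. 157.  41.  22.] [ 0.58  -0.035  0.185]
handle_hinge 0.63 [261. 185.  44.  24.] [0.554 0.133 0.196]
handle_hinge 0.59 [248. 149.  21.   9.] [ 0.607 -0.06   0.196]
mo
[... 448 characters left out ...]
   1.39350969e+00, -1.50499007e-01]), 'qd': array([ 0.00205791, -0.00033636,  0.00038875,  0.00040746, -0.00113145,
        0.00055329]), 'joint_torque': array([-5.86743481e-04, -3.70891714e+01, -2.81768703e+01,  6.97638094e-02,
        2.73771869e-02, -3.33920326e-06]), 'tool_pos': array([ 0.20886889, -0.53570509,  0.20544761]), 'eef_rot': array([[ 9.31687840e-01,  3.63259918e-01,  1.42104654e-05],
       [ 3.63259917e-01, -9.31687840e-01,  2.49275703e-05],
       [ 2.22949050e-05, -1.80626216e-05, -1.00000000e+00]]), 'contact_force': array([ 0.20242551, -0.41832021, -0.04563863]), 'torque': array([-0.01784527, -0.00656162,  0.03331281]), 'grip_force': 0.0, 'grip_width': 0.9970615969477229}
```

Run:
```python
import cv2,numpy as np
a=cv2.imread('pics/top0.png')[150:250,210:340];b=cv2.imread('pics/side0.png')[130:250,190:340]
a=cv2.resize(a,None,fx=4,fy=4,interpolation=2)[:400,:];b=cv2.resize(b,None,fx=4,fy=4,interpolation=2)
s=cv2.resize(cv2.imread('pics/side0.png'),(260,195))
a=cv2.resize(a,(390,300));b=cv2.resize(b,(375,300))
t=cv2.resize(cv2.imread('pics/top0.png'),(390,293)); s=cv2.resize(cv2.imread('pics/side0.png'),(375,293))
cv2.imwrite('pics/a.png',np.vstack([np.hstack([a,b]),np.hstack([t,s])]))
```

```text
(no output)
```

View pics/a.png

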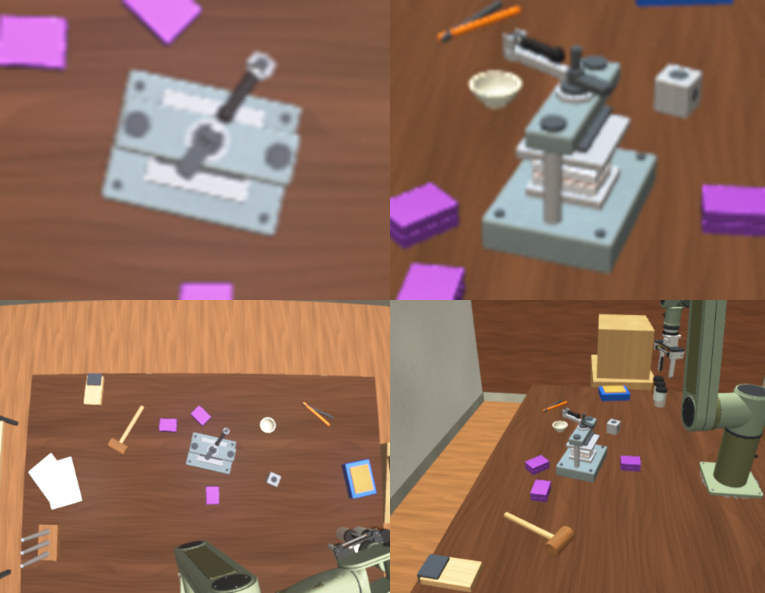

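The top view crop shows the hub at about (279,197), the hinge boss at (297,172), the columns at about (256,191) and (303,202). The handle lies folded over the arm.

Run:
```python
from h import *
c=manip.capture('top')
g=cv2.imread('pics/top0.png');
A=cv2.resize(g[160:215,255:320],None,fx=12,fy=12,interpolation=cv2.INTER_CUBIC)[:600]
d=manip.capture('side')
B=cv2.resize(d['img'][135:180,235:300,::-1],None,fx=12,fy=12,interpolation=cv2.INTER_CUBIC)
cv2.imwrite('pics/b.png',np.hstack([cv2.resize(A,(390,300)),cv2.resize(B,(390,270)) if 0 else cv2.resize(B,(410,300))]))
for u,v,z in [(279,197,.158),(279,197,.2),(297.3,171.7,.196),(255.7,191.3,.158),(302.7,202,.158)]: print(atz(c,u,v,z))
for k in('handle_hinge','ball','crank_arm'):
  for p in(c,d):
    for r in manip.trace(k,p)[:1]: 
        m=r['region'];v,u=np.nonzero(m);print(k,r['p'],u.mean(),v.mean(),u.min(),u.max(),v.min(),v.max())
# side view expectation
h=atz(c,279,197,.19);e=atz(c,297.3,171.7,.196);print(h,e,np.linalg.norm((e-h)[:2]),np.degrees(np.arctan2(*(e-h)[[1,0]])))
print(proj(d,h),proj(d,e))
```

```text
[ 0.55842451 -0.03826966  0.158     ]
[ 0.55413494 -0.03589022  0.2       ]
[ 0.63162836 -0.09127743  0.196     ]
[0.57565376 0.03390934 0.158     ]
[ 0.54342055 -0.11153885  0.158     ]
handle_hinge 0.85 282.7509025270758 190.23465703971118 268 299 169 209
handle_hinge 0.7 254.46206896551723 155.2367816091954 235 277 142 167
ball 0.63 248.51304347826087 148.29565217391306 239 258 142 154
crank_arm 0.88 282.9941348973607 189.23460410557186 268 299 168 209
crank_arm 0.73 261.3613888888889 195.96138888888888 227 296 142 238
[ 0.55515627 -0.03645675  0.19      ] [ 0.63162836 -0.09127743  0.196     ] 0.09409190367936011 -35.63566629142832
(np.float64(266.3935871531394), np.float64(156.1161776778202)) (np.float64(241.08501567576832), np.float64(144.01130239700902))
```

View pics/b.png

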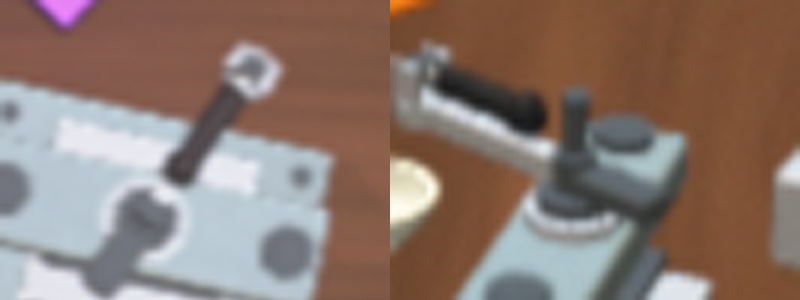

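The crops confirm the hub, the folded handle with its ball toward the screw, the hinge at the far end, and a tail on the other side. I estimate the arm azimuth at -35.6° and the screw at (0.557, -0.0375). I'll move to hover over the ball.

Emit:
{"api": "play_rows", "payload": {"motion": [[0,0,-0.06,0,0,-10,-0.2],[0.521,-0.314,-0.095,0,0,-123,-0.2],[0.521,-0.314,-0.095,0,0,-123,-0.2],[0.521,-0.314,-0.095,0,0,-123,-0.2],[0.521,-0.314,-0.095,0,0,-123,-0.2],[0.521,-0.314,-0.095,0,0,-123,-0.2],[0.521,-0.314,-0.095,0,0,-123,-0.2],[0.521,-0.314,-0.095,0,0,-123,-0.2],[0.521,-0.314,-0.095,0,0,-123,-0.2],[0.521,-0.314,-0.095,0,0,-123,-0.2],[0.521,-0.314,-0.095,0,0,-123,-0.2],[0.521,-0.314,-0.095,0,0,-123,-0.2]], "grip_force": 8}}

```text
t: 2.9
tool_pos: [0.5817, -0.0508, 0.3003]
eef_rot: [[-0.817, 0.576, 0.0], [0.576, 0.817, 0.001], [0.0, 0.001, -1.0]]
contact_force: [0.3, -0.2, 0.4]
grip_width: 0.598
grip_force: 0.0
```

Emit:
{"api": "play_rows", "payload": {"motion": [[0,0,0,0,0,0,-0.2],[0,0,0,0,0,0,-0.2]]}}

```text
t: 3.15
tool_pos: [0.58, -0.0543, 0.3004]
eef_rot: [[-0.811, 0.585, -0.0], [0.585, 0.811, -0.0], [0.0, -0.0, -1.0]]
contact_force: [0.9, 0.4, 0.7]
grip_width: 0.6
grip_force: 0.0
```

Run:
```python
from h import *
s=manip.state();print(s['t'],s['tool_pos'],s['eef_rot'],s['joints'],s['grip_width'],s['contact_force'])
c=manip.capture('top');d=manip.capture('side')
A=c['img'][150:220,240:340,::-1];B=d['img'][100:190,210:310,::-1]
cv2.imwrite('pics/c.png',np.hstack([cv2.resize(A,(395,276),interpolation=2),cv2.resize(B,(307,276),interpolation=2)]))
p=s['tool_pos'];print(proj(d,p),proj(d,[.58,-.054,.196]),proj(c,p))
```

```text
3.15 [ 0.57998939 -0.05428796  0.30043995] [[-8.10891099e-01  5.85197078e-01 -7.49199588e-05]
 [ 5.85197081e-01  8.10891100e-01 -2.14311414e-05]
 [ 4.82104864e-05 -6.12212630e-05 -9.99999997e-01]] [-2.41828740e-01  1.66972944e-01  1.39381880e+00 -3.87512195e-05
  1.58086852e+00 -1.18750238e+00] 0.5999504131290617 [0.88095689 0.42692927 0.66001561]
(np.float64(258.47939803476453), np.float64(114.8915066300714)) (np.float64(257.95905320160966), np.float64(150.78639143622527)) (np.float64(287.83503131438425), np.float64(183.89889329055455))
```

View pics/c.png

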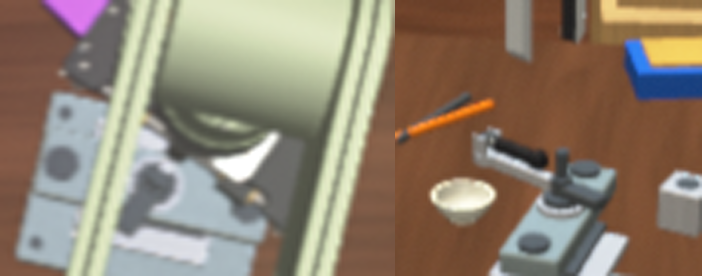

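The ball appears in the side view at about (257,151.5), within 1 px of the predicted spot. I'll descend and close on it.

Emit:
{"api": "play_rows", "payload": {"motion": [[0,0,0.06,0,0,0,-0.2],[0,0,0.1,0,0,0,-0.2],[0,0,0.115,0,0,0,-0.2],[0,0,0.115,0,0,0,0.1],[0,0,0.115,0,0,0,0.3],[0,0,0.115,0,0,0,0.45],[0,0,0.115,0,0,0,1],[0,0,0.115,0,0,0,1]], "grip_force": 8}}

```text
t: 4.25
tool_pos: [0.5833, -0.0515, 0.1874]
eef_rot: [[-0.812, 0.583, 0.008], [0.583, 0.812, 0.004], [-0.004, 0.008, -1.0]]
contact_force: [5.6, 5.4, 0.9]
grip_width: 0.202
grip_force: 8.0
```

Emit:
{"api": "play_rows", "payload": {"motion": [[0,0.003,0,0,0,0,1],[0,0.0045,0,0,0,0,1],[0,0.0045,0,0,0,0,1]]}}

```text
t: 4.62
tool_pos: [0.5838, -0.0508, 0.1868]
eef_rot: [[-0.812, 0.584, 0.003], [0.584, 0.812, -0.001], [-0.003, 0.001, -1.0]]
contact_force: [1.6, -0.2, 5.2]
grip_width: 0.204
grip_force: 8.0
```

Emit:
{"api": "play_rows", "payload": {"motion": [[-0.0005,0,-0.008,0,0,0,1],[-0.002,0,-0.016,0,0,0,1],[-0.008,0,-0.031,0,0,0,1],[-0.018,0,-0.044,0,0,0,1],[-0.031,0,-0.054,0,0,0,1],[-0.031,0,-0.054,0,0,0,1]]}}

```text
t: 5.38
tool_pos: [0.6087, -0.0685, 0.2415]
eef_rot: [[-0.812, 0.584, 0.001], [0.584, 0.812, 0.0], [-0.001, 0.001, -1.0]]
contact_force: [-0.8, 1.8, 5.3]
grip_width: 0.201
grip_force: 8.0
```

Emit:
{"api": "play_rows", "payload": {"motion": [[-0.008,0,-0.004,0,0,0,1],[-0.016,0,-0.0065,0,0,0,1],[-0.024,0,-0.008,0,0,0,1],[-0.032,0,-0.008,0,0,0,1],[-0.034,0,-0.008,0,0,0,1],[-0.034,0,-0.008,0,0,0,1],[-0.034,0,-0.008,0,0,0,1]]}}

```text
t: 6.25
tool_pos: [0.6362, -0.0881, 0.2493]
eef_rot: [[-0.812, 0.583, 0.002], [0.583, 0.812, -0.0], [-0.002, 0.001, -1.0]]
contact_force: [-0.3, 1.7, 5.8]
grip_width: 0.195
grip_force: 7.8
```

Run:
```python
from h import *
s=manip.state();print(s['t'],s['tool_pos'],s['contact_force'],s['torque'],s['joints'])
d=manip.capture('side');cv2.imwrite('pics/d.png',cv2.resize(d['img'][90:240,200:330,::-1],None,fx=4,fy=4,interpolation=2)[:600])
print(proj(d,[.6315,-.086,.258]),proj(d,[.6315,-.086,.196]),proj(d,[.559,-.0345,.2]))
```

```text
6.25 [ 0.63621535 -0.08810604  0.24929764] [-0.34657518  1.74309828  5.77574845] [ 0.46174478 -0.02914347  0.00400404] [-2.72368328e-01  3.18628538e-01  1.31171688e+00  2.70228494e-04
  1.50886480e+00 -1.22032710e+00]
(np.float64(240.75113707768182), np.float64(124.26323185496427)) (np.float64(240.8783519461575), np.float64(144.80596456377083)) (np.float64(264.9902577867666), np.float64(153.02970315722825))
```

View pics/d.png

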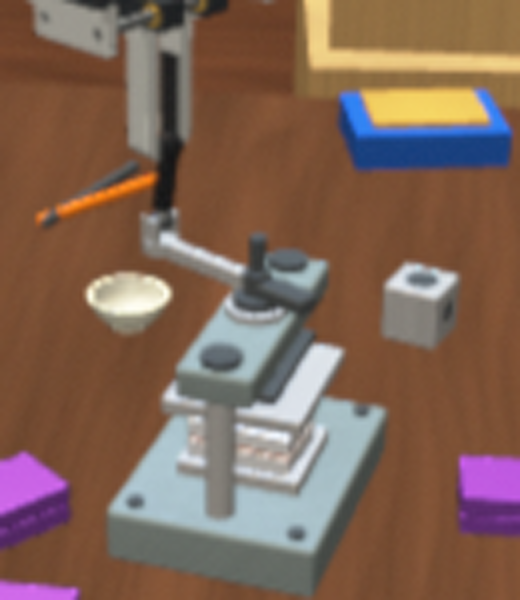

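The handle stands upright, leaning slightly outwards: ball at (243,126), hinge at (239,146). The crank has hardly moved. I'll crank the first 80° clockwise, since touch can't come before 90°.

Emit:
{"api": "play_rows", "payload": {"motion": [[0.002,0,-0.002,0,0,0,1],[0.003,-0.0125,-0.002,0,0,0,1],[0.0055,-0.025,-0.002,0,0,0,1],[0.01,-0.0365,-0.002,0,0,0,1],[0.0155,-0.0475,-0.002,0,0,0,1],[0.023,-0.058,-0.002,0,0,0,1],[0.032,-0.067,-0.002,0,0,0,1],[0.0415,-0.0745,-0.002,0,0,0,1],[0.0525,-0.081,-0.002,0,0,0,1],[0.064,-0.0855,-0.002,0,0,0,1],[0.0765,-0.0885,-0.002,0,0,0,1]], "grip_force": 20}}

```text
t: 7.68
tool_pos: [0.5231, -0.1169, 0.2498]
eef_rot: [[-0.812, 0.584, 0.004], [0.584, 0.812, -0.003], [-0.005, -0.0, -1.0]]
contact_force: [5.7, -1.7, -0.1]
grip_width: 0.008
grip_force: 2.8
```

Run:
```python
from h import *
s=manip.state();print(s['t'],s['tool_pos'],s['contact_force'],s['torque'],s['grip_width'])
d=manip.capture('side');c=manip.capture('top');
B=cv2.resize(d['img'][90:240,200:330,::-1],(390,450),interpolation=2);A=cv2.resize(c['img'][140:265,220:330,::-1],(396,450),interpolation=2)
cv2.imwrite('pics/e.png',np.hstack([B,A]))
```

```text
7.675 [ 0.52306756 -0.11686006  0.24984571] [ 5.73743647 -1.69728231 -0.08617265] [-0.35792403 -1.18195939 -0.05882295] 0.007913928647662825
```

View pics/e.png

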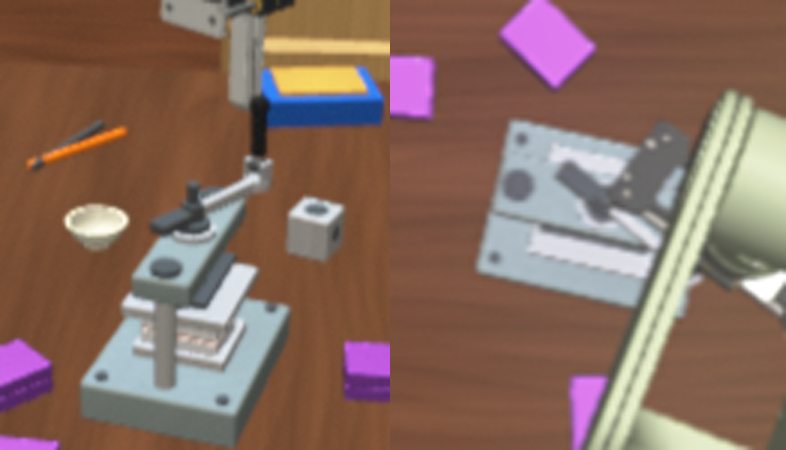

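The ball slipped out of the pads near the end, because the push ran along the pads. The crank is about 80° along and the handle is still upright, with the ball at about (286,123) and the hinge at (286,147) in the side view. I'll regrip on the black grip with the closing direction tangential.

Run:
```python
from h import *
d=manip.capture('side')
b=atz(d,286.3,122.7,.26);h=atz(d,286,146.7,.196);C=np.array([.560,-.0355,.196])
for p in(b,h):print(p,np.linalg.norm((p-C)[:2]),np.degrees(np.arctan2(*(p-C)[[1,0]])))
s=manip.state();print(proj(d,s['tool_pos']),s['joints'])
for k in('ball','handle_hinge','mould','platen'):
  for r in manip.find_in(k,d)[:2]:print(k,r)
```

```text
[ 0.50783737 -0.10915957  0.26      ] 0.09025891591188934 -125.3045349716641
[ 0.5049742  -0.09011265  0.196     ] 0.07752664036665301 -135.2159098092499
(np.float64(281.2898475293278), np.float64(124.87503827097787)) [-3.80252227e-01  8.74313437e-02  1.58505021e+00 -1.53486617e-03
  1.46789674e+00 -1.32748772e+00]
ball {'box': [287.7, 133.5, 8.2, 20.0], 'p': 0.7}
handle_hinge {'box': [270.6, 144.8, 41.3, 48.1], 'p': 0.95}
mould {'box': [206.2, 248.5, 29.1, 30.3], 'p': 0.66}
mould {'box': [198.2, 216.4, 30.7, 23.7], 'p': 0.61}
platen {'box': [261.1, 187.1, 45.5, 20.8], 'p': 0.62}
```

Emit:
{"api": "play_rows", "payload": {"motion": [[0,0,-0.04,0,0,0,1],[0.0,0.0,-0.05,0,0,10,0.5],[0.0166,-0.0027,-0.05,0,0,20,-0.3],[0.0166,-0.0027,-0.05,0,0,89,-0.3],[0.0166,-0.0027,-0.05,0,0,89,-0.3],[0.0166,-0.0027,-0.05,0,0,89,-0.3],[0.0166,-0.0027,-0.05,0,0,89,-0.3],[0.0166,-0.0027,-0.05,0,0,89,-0.3],[0.0166,-0.0027,-0.05,0,0,89,-0.3],[0.0166,-0.0027,-0.05,0,0,89,-0.3],[0.0166,-0.0027,-0.05,0,0,89,-0.3],[0.0166,-0.0027,-0.05,0,0,89,-0.3]]}}

```text
t: 9.52
tool_pos: [0.5064, -0.1078, 0.2989]
eef_rot: [[0.568, 0.823, -0.002], [0.823, -0.568, 0.001], [-0.0, -0.002, -1.0]]
contact_force: [0.8, 0.3, 0.3]
grip_width: 0.649
grip_force: 0.0
```

Run:
```python
from h import *
d=manip.capture('side');s=manip.state();print(s['t'],s['tool_pos'],s['contact_force'],s['joints'],proj(d,s['tool_pos']))
c=manip.capture('top')
B=cv2.resize(d['img'][90:170,230:330,::-1],(400,320),interpolation=2);A=cv2.resize(c['img'][160:240,230:330,::-1],(400,320),interpolation=2)
cv2.imwrite('pics/f.png',np.hstack([B,A]))
```

```text
9.575 [ 0.50651677 -0.10778107  0.29903261] [0.33761287 0.59256309 0.57108941] [-3.76879233e-01  2.63096558e-02  1.54964375e+00 -2.39352459e-05
  1.56693725e+00  2.27756119e-01] (np.float64(287.37627332861575), np.float64(109.54080382757674))
```

View pics/f.png

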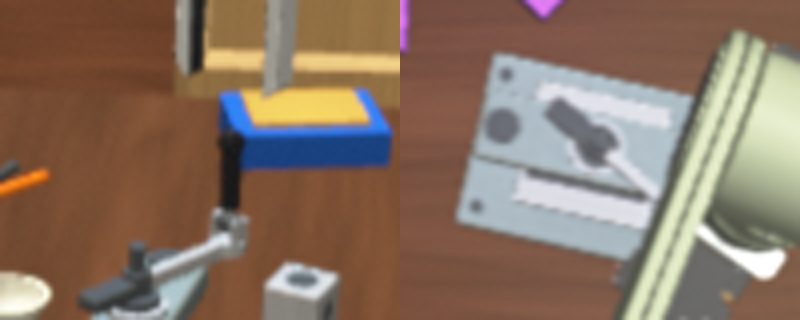

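The handle is upright: ball at (288,125), hinge at (287,144.5), arm azimuth about -128°. The fingers are right over it, so I'll descend and close on the grip.

Emit:
{"api": "play_rows", "payload": {"motion": [[0,0,0.04,0,0,0,-0.3],[0,0,0.083,0,0,0,-0.3],[0,0,0.083,0,0,0,0.1],[0,0,0.083,0,0,0,0.4],[0,0,0.083,0,0,0,0.6],[0,0,0.083,0,0,0,1],[0,0,0.083,0,0,0,1]], "grip_force": 20}}

```text
t: 10.5
tool_pos: [0.5061, -0.1071, 0.2178]
eef_rot: [[0.569, 0.822, -0.001], [0.822, -0.569, 0.001], [0.0, -0.002, -1.0]]
contact_force: [-4.5, 2.6, 4.9]
grip_width: 0.199
grip_force: 20.0
```

Emit:
{"api": "play_rows", "payload": {"motion": [[0.0005,-0.0095,0,0,0,6,1],[0.002,-0.0185,0,0,0,12,1],[0.0045,-0.028,0,0,0,18,1]]}}

```text
t: 10.88
tool_pos: [0.4888, -0.0898, 0.218]
eef_rot: [[0.798, 0.603, 0.007], [0.603, -0.798, -0.004], [0.003, 0.007, -1.0]]
contact_force: [4.4, -3.4, -1.8]
grip_width: 0.197
grip_force: 20.0
```

Emit:
{"api": "play_rows", "payload": {"motion": [[0.0005,-0.0095,0,0,0,6,1],[0.002,-0.0185,0,0,0,12,1],[0.0045,-0.028,0,0,0,18,1]]}}

```text
t: 11.25
tool_pos: [0.4751, -0.0652, 0.218]
eef_rot: [[0.945, 0.327, 0.006], [0.327, -0.945, -0.005], [0.004, 0.006, -1.0]]
contact_force: [3.6, -4.2, -2.1]
grip_width: 0.2
grip_force: 20.0
```

Emit:
{"api": "play_rows", "payload": {"motion": [[0.0005,-0.0095,0,0,0,6,1],[0.002,-0.0185,0,0,0,12,1],[0.0045,-0.028,0,0,0,18,1]]}}

```text
t: 11.62
tool_pos: [0.4698, -0.0375, 0.218]
eef_rot: [[1.0, 0.019, 0.005], [0.019, -1.0, -0.005], [0.005, 0.005, -1.0]]
contact_force: [1.7, -4.8, -0.5]
grip_width: 0.199
grip_force: 20.0
```

Emit:
{"api": "play_rows", "payload": {"motion": [[0.0005,-0.0095,0,0,0,6,1],[0.002,-0.0185,0,0,0,12,1],[0.0045,-0.028,0,0,0,18,1]]}}

```text
t: 12.0
tool_pos: [0.4731, -0.0094, 0.2179]
eef_rot: [[0.957, -0.291, 0.004], [-0.291, -0.957, -0.005], [0.005, 0.004, -1.0]]
contact_force: [0.9, -5.0, 0.1]
grip_width: 0.195
grip_force: 20.0
```

Emit:
{"api": "play_rows", "payload": {"motion": [[0.0005,-0.0095,0,0,0,6,1],[0.002,-0.0185,0,0,0,12,1],[0.0045,-0.028,0,0,0,18,1]]}}

```text
t: 12.38
tool_pos: [0.4849, 0.0162, 0.2179]
eef_rot: [[0.82, -0.573, 0.002], [-0.573, -0.82, -0.005], [0.004, 0.003, -1.0]]
contact_force: [-1.9, -4.9, 2.3]
grip_width: 0.2
grip_force: 20.0
```

Emit:
{"api": "play_rows", "payload": {"motion": [[0.0005,-0.0095,0,0,0,6,1],[0.002,-0.0185,0,0,0,12,1],[0.0045,-0.028,0,0,0,18,1]]}}

```text
t: 12.75
tool_pos: [0.5038, 0.0372, 0.2179]
eef_rot: [[0.603, -0.798, 0.0], [-0.798, -0.603, -0.004], [0.003, 0.002, -1.0]]
contact_force: [-2.8, -3.9, 3.7]
grip_width: 0.195
grip_force: 20.0
```

Emit:
{"api": "play_rows", "payload": {"motion": [[0.0005,-0.0095,0,0,0,6,1],[0.002,-0.0185,0,0,0,12,1],[0.0045,-0.028,0,0,0,18,1]]}}

```text
t: 13.12
tool_pos: [0.5283, 0.0514, 0.2179]
eef_rot: [[0.327, -0.945, -0.001], [-0.945, -0.327, -0.002], [0.001, 0.002, -1.0]]
contact_force: [-5.1, -1.4, 4.8]
grip_width: 0.194
grip_force: 20.0
```

Run:
```python
from h import *
d=manip.capture('side');s=manip.state();print(s['t'],s['tool_pos'],s['contact_force'],s['eef_rot'][:,1],s['joints'])
B=cv2.resize(d['img'][95:215,215:315,::-1],(500,600),interpolation=2)
cv2.imwrite('pics/g.png',B)
```

```text
13.175 [0.52950831 0.05187372 0.21790425] [-3.02633184 -0.63664791  3.68234173] [-9.45612775e-01 -3.25294433e-01 -1.07465187e-04] [-6.43799210e-02  1.05096019e-01  1.63189068e+00 -1.09044655e-03
  1.40404039e+00  2.74607041e+00]
```

View pics/g.png

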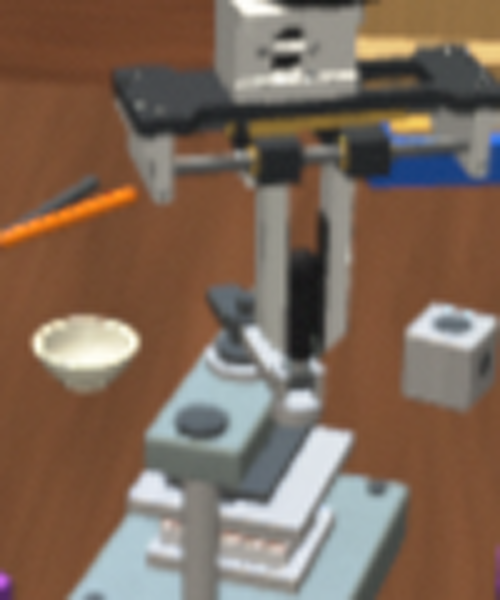

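The side view shows the handle upright in the fingers, with the platen close to the mould. The load is still at its free-running value, but joint 6 is near its limit, so I'll release, turn the tool back about 170° and regrip.

Emit:
{"api": "play_rows", "payload": {"motion": [[0,0.002,0,0,0,0,-0.3],[0,0.002,0,0,0,0,-0.3],[0,0.002,-0.05,0,0,0,-0.3],[0,0.002,-0.082,0,0,-10,-0.3],[0,0.002,-0.082,0,0,-20,-0.3],[0,0.002,-0.082,0,0,-30,-0.3],[0,0.002,-0.082,0,0,-40,-0.3],[0,0.002,-0.082,0,0,-50,-0.3],[0,0.002,-0.082,0,0,-60,-0.3],[0,0.002,-0.082,0,0,-70,-0.3],[0,0.002,-0.082,0,0,-80,-0.3],[0,0.002,-0.082,0,0,-90,-0.3]]}}

```text
t: 14.68
tool_pos: [0.5268, 0.0514, 0.2983]
eef_rot: [[0.942, 0.337, 0.0], [0.337, -0.942, 0.0], [0.0, -0.0, -1.0]]
contact_force: [-0.6, -0.8, -0.1]
grip_width: 0.649
grip_force: 0.0
```

Emit:
{"api": "play_rows", "payload": {"motion": [[0,0,0,0,0,-10,-0.3],[0,0,0,0,0,-20,-0.3],[0,0,0,0,0,-30,-0.3],[0,0,0,0,0,-40,-0.3],[0,0,0,0,0,-50,-0.3],[0,0,0,0,0,-60,-0.3],[0,0,0,0,0,-70,-0.3],[0,0,0,0,0,-80,-0.3],[0,0,0,0,0,-80,-0.3]]}}

```text
t: 15.8
tool_pos: [0.5268, 0.0514, 0.2983]
eef_rot: [[-0.16, 0.987, 0.0], [0.987, 0.16, 0.0], [0.0, 0.0, -1.0]]
contact_force: [0.5, 0.3, -0.1]
grip_width: 0.65
grip_force: 0.0
```

Run:
```python
from h import *
d=manip.capture('side');s=manip.state();print(s['t'],s['tool_pos'],s['contact_force'],s['eef_rot'][:,1],s['joints'],proj(d,s['tool_pos']))
for r in manip.find_in('ball',d)[:2]:print(r)
print(proj(d,[.5285,.0515,.258]))
```

```text
15.85 [0.52683346 0.05145265 0.29838807] [-0.4185326   0.24289745  0.26151284] [9.87262421e-01 1.59100124e-01 2.49559103e-04] [-6.63047191e-02  5.08418731e-02  1.52553990e+00  1.33234752e-04
  1.56498545e+00 -2.26084593e-01] (np.float64(275.8708069167351), np.float64(132.79935527177454))
{'box': [274.6, 158.5, 8.5, 27.0], 'p': 0.74}
{'box': [267.9, 163.4, 22.9, 33.5], 'p': 0.36}
(np.float64(274.6714691180503), np.float64(147.86015711049424))
```

Emit:
{"api": "play_rows", "payload": {"motion": [[0,0.0015,0.04,0,0,0,-0.3],[0,0.0015,0.081,0,0,0,-0.3],[0,0.0015,0.081,0,0,0,0.1],[0,0.0015,0.081,0,0,0,0.4],[0,0.0015,0.081,0,0,0,0.6],[0,0.0015,0.081,0,0,0,1],[0,0.0015,0.081,0,0,0,1]], "grip_force": 20}}

```text
t: 16.77
tool_pos: [0.5297, 0.0517, 0.2188]
eef_rot: [[-0.162, 0.987, 0.004], [0.987, 0.162, 0.0], [-0.001, 0.004, -1.0]]
contact_force: [1.2, 0.2, 1.9]
grip_width: 0.196
grip_force: 20.0
```

Emit:
{"api": "play_rows", "payload": {"motion": [[0.001,0.0095,0,0,0,6,1],[0.0015,0.019,0,0,0,12,1]]}}

```text
t: 17.02
tool_pos: [0.5456, 0.0562, 0.2187]
eef_rot: [[0.051, 0.999, -0.003], [0.999, -0.051, -0.0], [-0.001, -0.003, -1.0]]
contact_force: [-6.2, -2.5, 6.9]
grip_width: 0.199
grip_force: 20.0
```

Emit:
{"api": "play_rows", "payload": {"motion": [[0.0005,0.0045,0,0,0,3,1],[0.001,0.0095,0,0,0,6,1],[0.0015,0.014,0,0,0,9,1]]}}

```text
t: 17.4
tool_pos: [0.5591, 0.0576, 0.2187]
eef_rot: [[0.204, 0.979, -0.004], [0.979, -0.204, 0.001], [-0.0, -0.004, -1.0]]
contact_force: [-7.0, 0.4, 7.3]
grip_width: 0.2
grip_force: 20.0
```

Emit:
{"api": "play_rows", "payload": {"motion": [[0.0005,0.0045,0,0,0,3,1],[0.0005,0.0095,0,0,0,6,1]]}}

```text
t: 17.65
tool_pos: [0.5681, 0.0567, 0.2187]
eef_rot: [[0.305, 0.952, -0.005], [0.952, -0.305, 0.002], [0.0, -0.005, -1.0]]
contact_force: [-7.9, 2.4, 7.8]
grip_width: 0.197
grip_force: 20.0
```

Emit:
{"api": "play_rows", "payload": {"motion": [[0,0.0045,0,0,0,3,1]]}}

```text
t: 17.77
tool_pos: [0.5723, 0.0556, 0.2187]
eef_rot: [[0.354, 0.935, -0.005], [0.935, -0.354, 0.002], [0.0, -0.006, -1.0]]
contact_force: [-7.8, 3.5, 8.0]
grip_width: 0.193
grip_force: 20.0
```

Emit:
{"api": "play_rows", "payload": {"motion": [[0,0.001,0,0,0,0,1],[0,0.001,0,0,0,0,1],[0,0.001,0,0,0,0,1]]}}

```text
t: 18.15
tool_pos: [0.5733, 0.0553, 0.2187]
eef_rot: [[0.353, 0.936, -0.005], [0.936, -0.353, 0.002], [0.0, -0.005, -1.0]]
contact_force: [-8.0, 2.5, 8.6]
grip_width: 0.204
grip_force: 20.0
```

The push has risen to a steady 8.2 N from a free-running value of about 5.0 N, a rise of about 3.2 N, which puts the load near 75 N. I'll stop cranking and relax the side force before refolding.

Emit:
{"api": "play_rows", "payload": {"motion": [[-0.0005,-0.0025,-0.002,0,0,0,1],[-0.0005,-0.0045,-0.004,0,0,0,1],[-0.0005,-0.0045,-0.004,0,0,0,1]]}}

```text
t: 18.52
tool_pos: [0.57, 0.0554, 0.2192]
eef_rot: [[0.353, 0.935, -0.004], [0.935, -0.353, 0.001], [-0.001, -0.004, -1.0]]
contact_force: [1.7, 1.4, -11.6]
grip_width: 0.2
grip_force: 20.0
```

Emit:
{"api": "play_rows", "payload": {"motion": [[0,0,0,0,0,0,0.2],[0,0,0,0,0,0,0.2],[0,0.001,-0.013,0,0,-6,0.2],[0,0.001,-0.026,0,0,-12.5,0.2],[0,0.001,-0.026,0,0,-12.5,0.2],[0,0.001,-0.026,0,0,-12.5,0.2]], "grip_force": 6}}

```text
t: 19.27
tool_pos: [0.5722, 0.0545, 0.2477]
eef_rot: [[0.144, 0.99, 0.001], [0.99, -0.144, -0.0], [-0.0, 0.001, -1.0]]
contact_force: [0.3, -0.4, -0.2]
grip_width: 0.4
grip_force: 0.0
```

Run:
```python
from h import *
d=manip.capture('side');s=manip.state();print(s['t'],s['tool_pos'],s['contact_force'],s['eef_rot'][:,:2],s['joints'],s['grip_width'],proj(d,s['tool_pos']))
for r in manip.find_in('ball',d)[:2]:print(r)
print(proj(d,[.5715,.0555,.258]))
c=manip.capture('top')
B=cv2.resize(d['img'][105:195,215:315,::-1],(400,360),interpolation=2);A=cv2.resize(c['img'][160:240,230:330,::-1],(400,360),interpolation=2)
cv2.imwrite('pics/i.png',np.hstack([B,A]))
```

```text
19.325 [0.57196348 0.0546078  0.24722807] [ 0.27201343  0.24593905 -0.40045405] [[ 1.43883288e-01  9.89594618e-01]
 [ 9.89594651e-01 -1.43883328e-01]
 [-1.58830423e-04 -2.81283031e-04]] [-5.53293670e-02  1.76503806e-01  1.49031955e+00 -1.33797068e-04
  1.47506359e+00  8.90678915e-02] 0.4029212308916539 (np.float64(256.95536885701773), np.float64(151.34685777377734))
{'box': [258.6, 158.4, 4.5, 26.9], 'p': 0.5}
(np.float64(257.1553010560297), np.float64(147.5763578423003))
```

View pics/i.png

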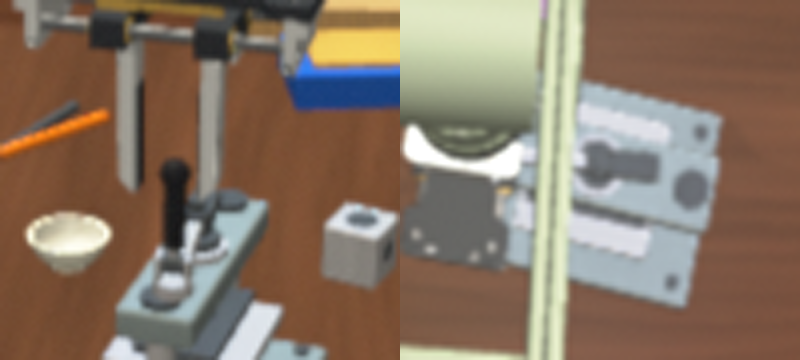

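The handle is upright with the ball at (258.5,147.5), about 3 mm to -x of the tool centre. I'll shift and grip the ball lightly.

Emit:
{"api": "play_rows", "payload": {"motion": [[0,-0.0025,0,0,0,-3,0.2],[0,-0.0025,0,0,0,-3,0.4],[0,-0.0025,0,0,0,-3,0.5],[0,-0.0025,0,0,0,-3,1],[0,-0.0025,0,0,0,-3,1]], "grip_force": 6}}

```text
t: 20.05
tool_pos: [0.5696, 0.0551, 0.2473]
eef_rot: [[0.091, 0.996, -0.0], [0.996, -0.091, 0.0], [-0.0, -0.0, -1.0]]
contact_force: [0.0, -0.0, -0.3]
grip_width: 0.204
grip_force: 6.0
```

Emit:
{"api": "play_rows", "payload": {"motion": [[-0.008,0,0.0005,0,0,0,1],[-0.016,0,0.002,0,0,0,1],[-0.0235,0,0.005,0,0,0,1],[-0.031,0,0.0085,0,0,0,1],[-0.038,0,0.013,0,0,0,1],[-0.044,0,0.018,0,0,0,1],[-0.044,0,0.018,0,0,0,1]]}}

```text
t: 20.92
tool_pos: [0.5659, 0.0098, 0.229]
eef_rot: [[0.092, 0.996, 0.0], [0.996, -0.092, -0.002], [-0.002, 0.0, -1.0]]
contact_force: [1.9, -1.2, -0.4]
grip_width: 0.202
grip_force: 6.0
```

Emit:
{"api": "play_rows", "payload": {"motion": [[-0.005,0.001,0.006,0,0,0,1],[-0.0095,0.001,0.013,0,0,0,1],[-0.0135,0.001,0.02,0,0,0,1],[-0.016,0.001,0.028,0,0,0,1],[-0.0175,0.001,0.036,0,0,0,1],[-0.018,0.001,0.044,0,0,0,1],[-0.018,0.001,0.044,0,0,0,1]]}}

```text
t: 21.8
tool_pos: [0.5647, -0.0069, 0.1841]
eef_rot: [[0.091, 0.996, -0.001], [0.996, -0.091, -0.0], [-0.0, -0.001, -1.0]]
contact_force: [0.7, -2.6, -1.7]
grip_width: 0.203
grip_force: 6.0
```

Emit:
{"api": "play_rows", "payload": {"motion": [[0,0,0.003,0,0,0,1],[0,0,0.004,0,0,0,1],[0,0,0.004,0,0,0,1]]}}

```text
t: 22.18
tool_pos: [0.565, -0.0068, 0.1815]
eef_rot: [[0.091, 0.996, -0.0], [0.996, -0.091, -0.0], [-0.0, -0.0, -1.0]]
contact_force: [0.3, -3.3, 0.0]
grip_width: 0.208
grip_force: 6.0
```

Emit:
{"api": "play_rows", "payload": {"motion": [[0,0,0,0,0,0,0.1],[0,0,0,0,0,0,0.1],[0,0,-0.05,0,0,0,0.1],[0,0,-0.11,0,0,0,0.1],[0,0,-0.14,0,0,0,0.1],[0,0,-0.14,0,0,0,0.1]]}}

```text
t: 22.92
tool_pos: [0.5667, -0.0065, 0.3247]
eef_rot: [[0.09, 0.996, 0.007], [0.996, -0.09, -0.0], [0.0, 0.007, -1.0]]
contact_force: [0.2, 0.5, 0.1]
grip_width: 0.454
grip_force: 0.0
```

Run:
```python
from h import *
d=manip.capture('side');s=manip.state();print(s['t'],s['tool_pos'],s['contact_force'])
B=cv2.resize(d['img'][125:195,225:315,::-1],None,fx=8,fy=8,interpolation=2)
cv2.imwrite('pics/j.png',B)
C=np.array([.560,-.0355]);a=np.radians(84.8);u=np.array([np.cos(a),np.sin(a)])
for r,z in((.028,.196),(.09,.196),(.031,.212)):
    p=proj(d,[*(C+r*u),z]);print(p,(p[0]-225)*8,(p[1]-125)*8)
```

```text
22.975 [ 0.56533808 -0.00645292  0.32184732] [ 0.62802039  0.44638198 -1.23720694]
(np.float64(262.72236334875504), np.float64(158.7608893802372)) 301.7789067900403 270.0871150418975
(np.float64(258.234607451384), np.float64(169.57273783271197)) 265.8768596110722 356.5819026616957
(np.float64(262.62152043632454), np.float64(153.82174444131377)) 300.97216349059636 230.57395553051015
```

View pics/j.png

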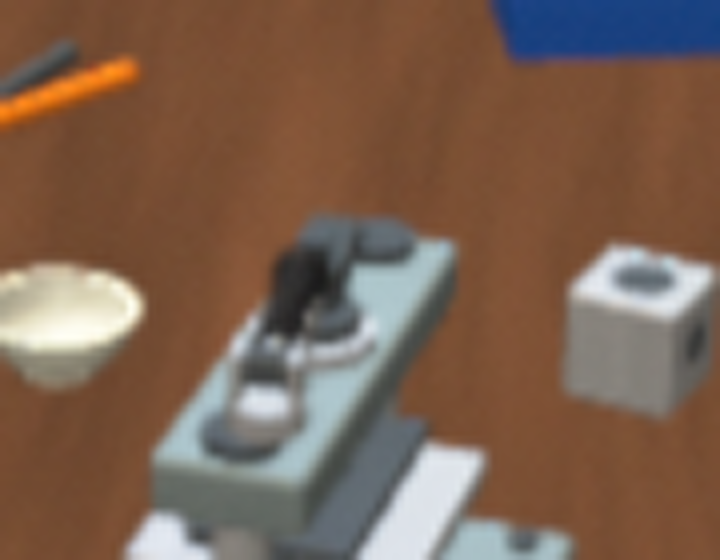

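The ball is at crop (300,272) against (302,270) predicted for folded flat. I'll confirm with a gentle press from above using shut fingers.

Emit:
{"api": "play_rows", "payload": {"motion": [[0,0,0,0,0,0,1],[0,0,0,0,0,0,1],[0,0,0.05,0,0,0,1],[0,0,0.1,0,0,0,1],[0,0,0.112,0,0,0,1],[0,0,0.117,0,0,0,1],[0,0,0.117,0,0,0,1]]}}

```text
t: 23.85
tool_pos: [0.5662, -0.0069, 0.2061]
eef_rot: [[0.091, 0.996, 0.003], [0.996, -0.091, -0.0], [0.0, 0.003, -1.0]]
contact_force: [0.3, -0.2, -0.3]
grip_width: 0.004
grip_force: 0.1
```

Emit:
{"api": "play_rows", "payload": {"motion": [[0,0,-0.06,0,0,0,1],[0,0,-0.12,0,0,0,1],[0,0,-0.15,0,0,0,1],[0,0,-0.15,0,0,0,1]]}}

```text
t: 24.35
tool_pos: [0.567, -0.0071, 0.359]
eef_rot: [[0.091, 0.996, 0.009], [0.996, -0.091, -0.001], [-0.001, 0.009, -1.0]]
contact_force: [1.1, 0.4, 0.3]
grip_width: 0.006
grip_force: 0.0
```

```bash
python3 -c "
from h import *
print(manip.state()['contact_force'],manip.hand_in())"
```

```text
the job is handed in; nothing more can be done
[1.1072192 0.412338  0.3458059] None
```

I closed the press on the mould to an estimated 75 N (from the push at the crank), folded the handle flat, lifted the arm clear and handed the job in at about 24 s; no verdict was returned.

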